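# Turn a mould half in the sprung holding bar and cam-lock its sliding leg at the mark

### The job

Turn the plaster mould half in the holding bar end for end, so that its seam face with the round hollows looks to the front of the bar (the side with the scale), and let it stand on the rail between the two legs, square to the rail and in line with the legs' pads. Then push the sprung leg in until its pointer stands at the length mark by the brass tag and, while you hold it there, squeeze the cam lever fully shut against the grip bar. Never squeeze the lever shut while the leg is well short of the mark, nor push the leg well past it, and leave the things round about alone; finish still holding leg and lever squeezed together in the fingers.

Things in the scene. Friction and masses are not known exactly. Their poses are not given: they have to be found in the camera images.
- rest: Holding bar, fixed to the bench. Origin on the table under the rail's axis; x to its back (front with the scale is -x), y along the rail from fixed to sliding leg. Bed plate x -52..44, y -77..129, 8 mm high; steel rail 36 mm wide, top at z 22. Fixed leg at the -y end, 50 mm wide, top z 72. The mould half belongs on the rail between the legs' pads, its long side along y
- mark (a point): The length mark: the one long, thick line on the front ledge of the bed plate, beside a small brass tag; at (-46, 37, 8) mm in the frame of rest
- pointer (a point): Tip of the sliding leg's pointer over the scale (x -42, z 10 mm in rest's frame), in the plane of the post's inner face. The leg is at the length mark when mark and pointer have the same y in rest's frame; it starts 40 mm out
- leg (a joint): Travel in m of the sliding leg towards the fixed leg (-y of rest). 0: fully out, where a hidden spring returns it whenever it is let go; 0.040: at the length mark; 0.048: end stop. Pushing it takes 4 to 5 N, and up to 4 N more once its pad meets the mould. Post 50 mm wide, 16 mm thick, top z 72; at leg 0 its inner face is at y = 77 mm of rest
- grip (a point): Where fingers take grip bar and lever from above, closing along x of rest; moves with the leg: (-1, 75, 51) mm from rail axis and post's inner face. Shut, bar (x 0..12 of rest) and blade are together 26 mm thick, centred here, z 40..62. Nothing but the rail (z 22) lies below
- lever (a joint): Cam lever, rad: 0 wide open, 0.42 shut (stop). Swings level about an upright pin on the leg's front side, stays where left. From about 0.22 its cam bites on the rail's side and drags the leg outwards with up to about 15 N while closing, so the leg must be held (a stiff hold gives way 1 to 2 mm). Closing takes 4 N at the blade, 10 to 15 N at the end. Shut, it locks the leg
- lever_pin (a point): The lever's upright pin, at x -32 mm of rest, 24 mm outwards (+y) of the post's inner face; this point is at height 51 mm
- blade (a point): Middle of the lever's dark steel blade (9 mm thick, 72 mm long, z 40..62) where a finger presses it, 56 mm from the pin. Open, it is about 23 mm farther to the front (-x of rest) than shut; open blade and grip bar together span about 55 mm over the width of a finger
- mould: Plaster mould half, block 48 (x) x 76 (y) x 46 (z) mm, 0.2 kg; origin at the centre of its underside. Its seam face (-x side of its own frame) has two round hollows 20 mm across and two small key sockets; the other faces are plain. It starts on the rail with the seam face to the back, and is gripped from above across its 48 mm
- seam_face (a point): Centre of the mould half's seam face, 24 mm from its axis, 23 mm above its underside
- pad: Sprung round cork pad on the sliding leg, 24 mm across; origin at the centre of the face that meets the mould, z 47 mm of rest, 12 mm before the post. At the mark the mould pushes it in about 4 mm, and it shoves the mould along the rail against the fixed pad
- mate: The other plaster mould half (bystander), 46x76x34 mm, lying with its seam face up; leave alone
- spatula: Palette knife with wooden grip, 255 mm, lying on the table (bystander)
- brush_c: Paint brush, 191 mm, lying on the table (bystander)
- glue_cup: Shallow white glue cup, 74 mm across, 17 mm high (bystander)
- finger_stop (a point): Lug on the back (+x) side of the grip bar, 18 mm proud (x 12..30 of rest), z 40..62; this point is on its outer (+y) face, 13 mm from the grip in -y. A finger behind the bar, in the 43 mm bay between this lug and the bar's flared end, pushes the leg inwards by pressing its side on the lug
- fixed_pad (a point): Centre of the face of the fixed leg's cork pad (44 mm wide, 40 high), at (0, -45, 45) mm of rest
Mind the look-alikes: they are no part of the job. Leave any turquoise look-alike of the mould alone.

How it is judged (in metres and radians):
On the way, in this order (a step that is already met when the one before it is completed fails the run):
1. the mould half stands on the rail again between the legs, seam face to the front, and is let go (x of seam_face in the frame of rest below -0.014 m and z of mould in the frame of rest between 0.019 and 0.026 m and angle between mould's own z axis and vertical below 0.09 rad and y of mould in the frame of rest between -0.012 and 0.031 m and angle between the y axis of mould and the y axis of rest, either way round below 0.2 rad and contact force between the fingers and mould below 0.1 N), for 0.3 s.
2. the fingers hold the sliding leg with its pointer within 4 mm of the length mark, the lever still open (value of joint leg between 0.036 and 0.044 m and value of joint lever below 0.3 rad and contact force between the fingers and leg above 2 N), for 0.2 s.
3. the lever is squeezed shut with the leg still at the mark (value of joint leg between 0.036 and 0.044 m and value of joint lever above 0.385 rad), for 0.2 s.
At the end, for the whole second after the job is handed in: Leg within 4 mm of the mark, lever shut (over 0.385 rad), fingers squeezing leg and lever (over 3 N). Mould half on the rail, seam face to the front, within 12 mm of the rail axis and 7 degrees of square, against the fixed pad (4 mm) and pressed by the sprung pad (1.5 N), not touched by the fingers (all of step 3 and contact force between the fingers and lever above 3 N and contact force between the fingers and leg above 6 N and x of seam_face in the frame of rest below -0.014 m and z of mould in the frame of rest between 0.019 and 0.026 m and angle between mould's own z axis and vertical below 0.09 rad and x of mould in the frame of rest between -0.012 and 0.012 m and y of mould in the frame of rest between -0.011 and -0.003 m and angle between the y axis of mould and the y axis of rest, either way round below 0.12 rad and contact force between pad and mould above 1.5 N and contact force between the fingers and mould below 0.1 N and linear speed of mould below 0.02 m/s); the arm keeps its last pose, push and grip.
It fails at once if the lever is squeezed past 0.3 rad while the leg is more than 6 mm short of the mark (value of joint lever above 0.3 rad and value of joint leg below 0.034 m).
It fails at once if the leg is pushed more than 6 mm past the mark (value of joint leg above 0.046 m).
It fails at once if a thing lying round about (other mould half, palette knife, brush, glue cup) is moved more than 20 mm (distance of any of mate, spatula, brush_c, glue_cup from where it was at the start of the episode above 0.02 m).
It also fails if it takes over 51 s, if anything falls off the work surface, if the arm or the gripper's body presses on something with over 40 N, if the wrist force passes 120 N, or if a joint passes its speed limit or range.

### The arm

A 7-joint arm with a two-finger parallel gripper is mounted at the origin on the work surface; the furniture and walls round the work are solid. World frame = base frame: x ahead of the robot, y to its left, z up, the work surface at z = 0. Lengths are in mm, angles in degrees, forces in N, time in s.
With the tool pointing down it reaches from about 425 to 1025 mm from the base axis. Payload 3.6 kg.
Tool frame: the origin (TCP) lies midway between the tips of the shut fingers; the grasp point (between the pads) lies 19 mm behind it; z points along the fingers, y is the line along which they close (so a half turn about z gives the same grasp; the last joint's range is limited). The gripper opens to 85 mm and grips with 20 to 120 N. Pads are 22 mm wide; open, the fingers measure 114 mm over their backs; the gripper's body (76 mm by 85 mm) begins 54 mm behind the grasp point. The pads swing forward as they close: fully open they stand 13 mm farther back than shut.
Start: joints at [68.44, 33.873, 2.773, 92.16, -1.908, 54.013, -1.931], TCP at [202.309, -696.204, 231.302] pointing down, gripper open.
Joint ranges: [-153.93, 153.93], [-27.13, 128.08], [-72.61, 78.16], [10.71, 143.7], [-87.88, 267.88], [4.46, 118.87], [-176.78, 176.78]. Speed limits (degrees/s): [147.25, 147.25, 180, 180, 180, 180, 180].

### API

Orientations are given as [roll, pitch, yaw] about the fixed x, y, z axes, in that order (R = Rz(yaw) Ry(pitch) Rx(roll)).
In Python, from bench import * gives the robot as it stands.
- The arm moves only by the tool servo_tool, never from a script. Its argument "increments" is a list that holds one entry, the list of rows, each a list of 7 numbers: the shift along the tool's x, y, z in m, then the turn, a rotation vector about the tool's x, y, z in degrees, then the opening in per cent of the stroke, from 0 (shut) to 100 (fully open). A call has 1 to 10 rows; each row is the pose to reach, as a shift and turn from the pose commanded when the call began, along the tool's axes at that moment; what a row does not reach only later rows make up. A row lasts 1/8 s, in which the tool goes at most 62.5 mm and 10.7 degrees, less where a joint would pass 70% of its speed; a pose out of reach is approached as far as the arm can. A call with a gripper value outside its range is refused whole. The fingers move at their own pace and stop on an object; "force" is the grip in N (left out, the last holds). Time passes only in rows, so rows that repeat a pose let the fingers close. It gives the time, the measured TCP pose, the force, the opening and the grip force at its end, in the units of the state.
- observe(): the state, without advancing time (a new reading comes with each control period).
- read_camera(name): name is "scene" or "top" or "wrist"; returns the picture (384x512x3 uint8, red, green, blue); there is no depth.
- camera_model(name): a dict with "fx", "fy", "cx", "cy" (pixels), "extrinsics" (4x4, takes a point from camera to world coordinates). Camera axes: x right, y down, z forward; pixel columns grow to the right and rows downward; lengths in mm; the calibration is good to about 2 mm. A picture is of the moment at which its call begins: read the wrist's pose just before it. camera_model takes no time and is no camera call; for the wrist camera it gives the pose at the moment of the call.
- close_job(): hands the job in; it is judged then, once.
Trained networks look in the newest picture that a camera, given by its name, has taken for a name from the list of things; names that differ only in an ending like _2 or _b are one class to them, and where a whole thing is asked for, a point or a joint stands for the part that bears it (a point fixed in the world has none). Each returns a list of dicts, best first, with "score" (0 to 1); they miss things now and then, are a little off and sometimes report something else, mostly with a low value. They report only what shows in the picture. A call takes as long as a camera call. They do not tell look-alikes from the thing itself.
- spot_in(camera, query): "position" ([x, y, z] in mm, in world coordinates, good to about 4 mm: the middle of the surface that is visible of it).
The state is a dict: "time": time; "qpos": joint angles; "qd": joint speeds; "effort": joint torques, N m; "ee_pos": TCP position; "orientation": TCP orientation; "wrist_force": force on the tool from outside, world axes, zero at the start; "torque": the same for the moment, N m; "finger_gap": opening from 0.0 (shut) to 1.0 (fully open); "grip_force": force on a finger pad.
Only numpy, scipy, OpenCV 4.12 (cv2) and the standard library are available. Lean on these libraries where they do the work, as an engineer would, in place of code of your own. Each camera call takes 0.05 s, during which the arm holds its last target. There are 200 camera calls.

## Working session

There is one attempt and no reset: what is moved stays moved. The work goes in short steps, Python scripts to look and compute and a tool call to move; the robot and the scene stay as the last step left them, time stands still between calls to the robot, and variables do not carry over. Pictures are saved under pics/ and viewed, at most 10 in all, crops included, and the job is handed in when it is done.

Besides the shell and the picture viewer there is one more tool, called after "Request:" in YAML: its name, and indented under it one key for each argument. servo_tool: Moves the arm, as the interface text tells. Its arguments: {"type":"object","properties":{"increments":{"type":"array","items":{"type":"array","items":{"type":"array","items":{"type":"number"}}}},"force":{"type":"number"}},"required":["increments"]}

```bash
mkdir -p pics; cat > h.py <<'E'
from bench import *
import numpy as np, cv2
from scipy.spatial.transform import Rotation as R
def snap(n,f=None,crop=None,scale=1):
    im=read_camera(n)
    if f:
        o=im
        if crop: o=o[crop[1]:crop[3],crop[0]:crop[2]]
        o=cv2.resize(o,None,fx=scale,fy=scale,interpolation=cv2.INTER_CUBIC)
        cv2.imwrite('pics/'+f,o[:,:,::-1])
    return im
def ray(n,uv,z,cm=None):
    c=cm or camera_model(n);T=np.array(c['extrinsics'])
    d=T[:3,:3]@[(uv[0]-c['cx'])/c['fx'],(uv[1]-c['cy'])/c['fy'],1]
    o=T[:3,3]; return o+d*(z-o[2])/d[2]
def proj(n,p):
    c=camera_model(n);T=np.array(c['extrinsics'])
    q=T[:3,:3].T@(np.array(p)-T[:3,3]); return np.round([c['fx']*q[0]/q[2]+c['cx'],c['fy']*q[1]/q[2]+c['cy']],1)
E
python3 - <<'E'
from h import *
s=observe();print(s)
a=snap('scene');
for q in ['mould','rest','leg','lever','mate','blade','pad','grip']:
    print(q,[(np.round(d['position']),round(d['score'],2),proj('scene',d['position'])) for d in spot_in('scene',q)[:3]])
b=snap('top')
for q in ['mould','rest','leg','lever','mate','blade','pad','grip']:
    print(q,[(np.round(d['position']),round(d['score'],2),proj('top',d['position'])) for d in spot_in('top',q)[:3]])
o=np.vstack([a,b]);o=cv2.resize(o,None,fx=.78,fy=.78)
cv2.imwrite('pics/a.png',cv2.resize(a,(768,576))[:,:,::-1]);cv2.imwrite('pics/b.png',cv2.resize(b,(768,576))[:,:,::-1])
E
```

```text
{'time': 0.0, 'qpos': array([68.44066547, 33.9262859 ,  2.76665093, 92.23707357, -1.90722621,
       54.01294039, -1.93052539]), 'qd': array([ 0.08103739, -0.02090809, -0.03775441,  0.09834338, -0.01746914,
        0.08650487, -0.02487952]), 'effort': array([-6.56968714e-04, -5.48689306e+01,  1.54634770e+00, -1.98123765e+01,
        9.37118166e-03,  8.82611785e-03, -2.49822546e-05]), 'ee_pos': array([ 202.07186174, -695.39766726,  230.12924959]), 'orientation': array([-1.79870000e+02,  7.52800096e-03,  1.62081452e+01]), 'wrist_force': array([-0.45184828,  0.72668005,  0.05646659]), 'torque': array([ 0.00366079, -0.03440296, -0.02924437]), 'grip_force': 0.0, 'finger_gap': 1.0021406450423478}
mould [(array([479., 185.,  39.]), 0.97, array([192. , 185.7])), (array([633., 174.,  33.]), 0.7, array([225.1, 168. ])), (array([578., -62.,  57.]), 0.57, array([281.9, 186.5]))]
rest [(array([558.,  -8.,  22.]), 0.94, array([262.1, 195.5])), (array([528.,  60.,  52.]), 0.34, array([236.3, 185.1]))]
leg [(array([542.,  30.,  52.]), 0.58, array([247.8, 185.5])), (array([573., -69.,  58.]), 0.37, a
[... 221 characters left out ...]
ad []
grip [(array([547.,  33.,  58.]), 0.59, array([247.8, 182.8]))]
mould [(array([487., 192.,  44.]), 0.93, array([182.1, 201.8])), (array([656., 180.,  46.]), 0.75, array([185.6, 144. ])), (array([581., -56.,  68.]), 0.57, array([267.8, 166.2]))]
rest [(array([564., -13.,   7.]), 0.7, array([252.8, 175.7]))]
leg [(array([556.,  34.,  57.]), 0.97, array([236.3, 176.4]))]
lever []
mate [(array([ 437., -321.,   31.]), 0.6, array([360.2, 215.7]))]
blade [(array([523.,  65.,  66.]), 0.63, array([225.6, 187.4]))]
pad [(array([588., -61.,  68.]), 0.38, array([269.2, 163.7]))]
grip [(array([554.,  31.,  62.]), 0.8, array([237.3, 176.7])), (array([375.,  75.,   6.]), 0.39, array([224.1, 240.4]))]
```

View pics/a.png

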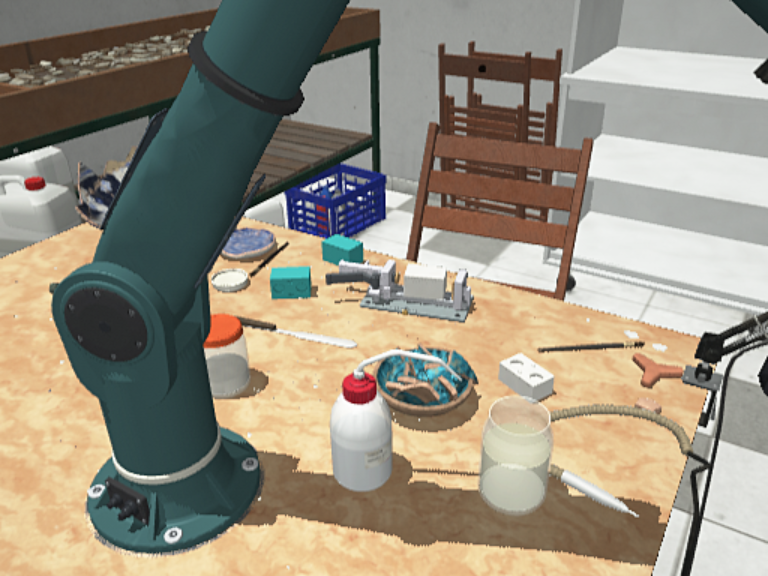

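View pics/b.png

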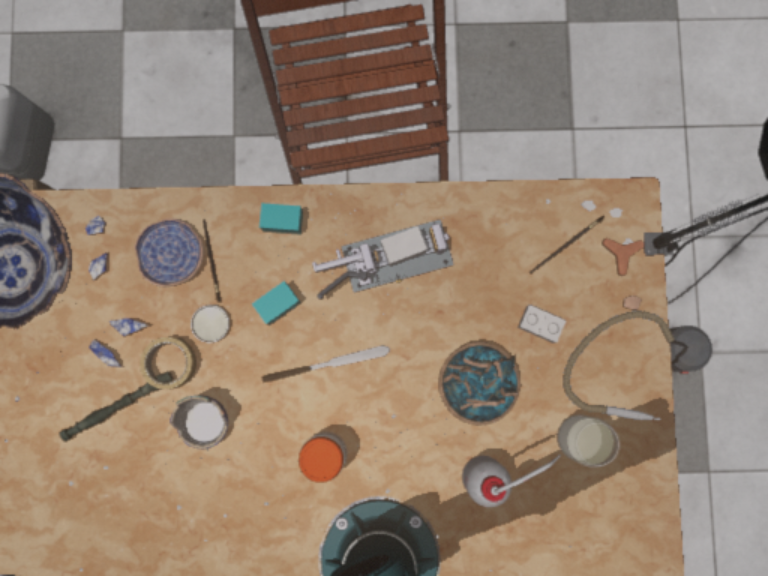

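Candidates (full-res pixels, scene / top camera): turquoise blocks at (192,186)/(182,202) and (225,168)/(186,144), which are look-alikes. The mate lies seam up at (352,250)/(360,216). The white block on the rail between the legs, at (282,187)/(268,163), is the right one. I'll move above it and check with the wrist camera.

Request:
servo_tool:
  increments:
    - [[0.2,-0.206,-0.06,0,0,-35,100],[0.2,-0.206,-0.06,0,0,-35,100],[0.3,-0.31,-0.09,0,0,-55,100],[0.4,-0.41,-0.11,0,0,-70,100],[0.4,-0.41,-0.11,0,0,-70,100],[0.5,-0.51,-0.11,0,0,-91,100],[0.532,-0.548,-0.11,0,0,-91,100],[0.532,-0.548,-0.11,0,0,-91,100],[0.532,-0.548,-0.11,0,0,-91,100],[0.532,-0.548,-0.11,0,0,-91,100]]

```text
time: 2.15
ee_pos: [492.5, -149.7, 326.5]
orientation: [180.0, 0.1, 107.2]
wrist_force: [0.6, -0.9, 0.0]
finger_gap: 1.0
grip_force: 0.0
```

Request:
servo_tool:
  increments:
    - [[0.05,0.056,0,0,0,0,100],[0.101,0.112,0,0,0,0,100],[0.101,0.112,0,0,0,0,100],[0.101,0.112,0,0,0,0,100],[0.101,0.112,0,0,0,0,100]]

```text
time: 2.78
ee_pos: [568.3, -23.2, 325.6]
orientation: [-179.9, 0.1, 107.1]
wrist_force: [0.4, 0.4, -0.6]
finger_gap: 1.003
grip_force: 0.0
```

```bash
python3 - <<'E'
from h import *
s=observe();print(s['time'],s['ee_pos'],s['orientation'],s['qpos'])
a=snap('wrist');cv2.imwrite('pics/c.png',cv2.resize(a,(800,600),interpolation=cv2.INTER_CUBIC)[:,:,::-1])
np.save('c.npy',a)
c=camera_model('wrist');print(c)
for q in ['mould','rest','leg','lever','lever_pin','blade','pad','grip','finger_stop','fixed_pad','pointer','mark','seam_face']:
    print(q,[(np.round(d['position']),round(d['score'],2),proj('wrist',d['position'])*800/512) for d in spot_in('wrist',q)[:2]])
E
```

```text
2.775 [568.2986566  -23.18311145 325.60585029] [-1.79919867e+02  5.36842443e-02  1.07108424e+02] [ 22.32652666  19.31233238 -31.94342187 105.76945608  11.94486441
  58.30495643   2.60688046]
{'fx': 276.3141596771532, 'fy': 276.3141596771532, 'cx': 255.77375653076842, 'cy': 191.24236469663177, 'extrinsics': array([[ 9.55629004e-01,  2.80455543e-01,  9.00993666e-02,
         5.43738131e+02],
       [ 2.94565964e-01, -9.07706474e-01, -2.98830806e-01,
         5.26877455e+01],
       [-2.02497786e-03,  3.12111593e-01, -9.50043290e-01,
         4.67978096e+02],
       [ 0.00000000e+00,  0.00000000e+00,  0.00000000e+00,
         1.00000000e+00]])}
mould [(array([506., 166.,  42.]), 0.84, array([396.5625,   9.6875])), (array([593., -53.,  69.]), 0.83, array([417.65625, 283.125  ]))]
rest [(array([569.,  -4.,  20.]), 0.67, array([407.34375, 219.375  ])), (array([592., -53.,  71.]), 0.34, array([415.46875, 283.4375 ]))]
leg [(array([557.,  38.,  64.]), 0.97, array([409.0625 , 177.96875])), (array([525.,  68.,  60.]), 0.6, array([385.   , 133.125]))]
lever [(array([527.,  70.,  64.]), 0.77, ar
[... 196 characters left out ...]
-3.,  52.]), 0.49, array([415.3125 , 227.96875]))]
grip [(array([562.,  32.,  65.]), 0.9, array([411.09375, 188.125  ]))]
finger_stop [(array([557.,  37.,  60.]), 0.73, array([407.96875, 181.25   ])), (array([ 584., -358.,    9.]), 0.55, array([334.84375, 485.15625]))]
fixed_pad [(array([566.,   2.,  22.]), 0.61, array([405.15625, 215.78125]))]
pointer [(array([559.,  33.,  59.]), 0.76, array([407.96875, 186.25   ]))]
mark [(array([566.,   3.,  21.]), 0.67, array([405.15625, 214.6875 ])), (array([595., -53.,  72.]), 0.48, array([417.1875, 287.1875]))]
seam_face [(array([591., -53.,  66.]), 0.81, array([413.28125, 284.21875])), (array([657., 181.,  45.]), 0.69, array([567.03125,  51.875  ]))]
```

View pics/c.png

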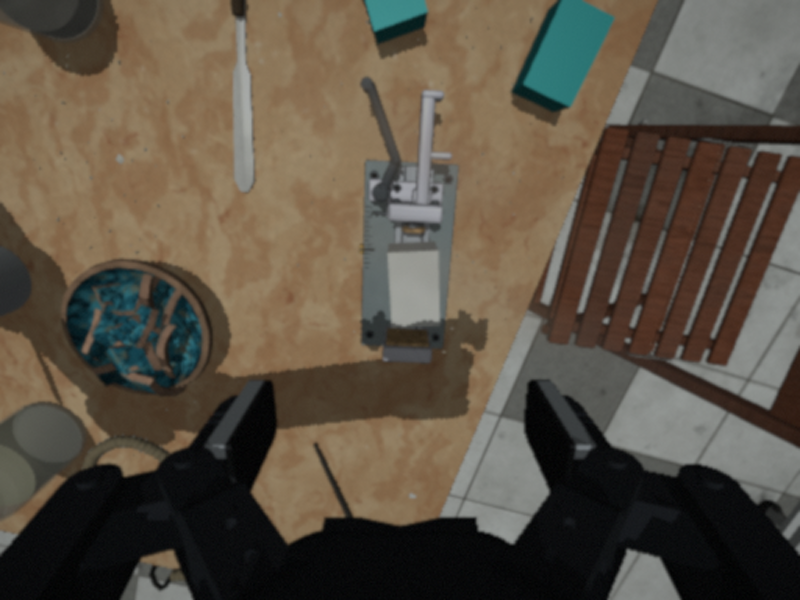

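The wrist view shows the bed plate at (365..458, 160..347). The white block is at (413,287) with a plain front face, the sliding leg at (413,212) and the open lever at (380,120). A zoomed crop will give me the corners.

```bash
python3 - <<'E'
import numpy as np,cv2
a=np.load('c.npy')[50:240,180:330]
cv2.imwrite('pics/d.png',cv2.resize(a,None,fx=4,fy=4,interpolation=cv2.INTER_CUBIC)[:600,:,::-1]) if 0 else cv2.imwrite('pics/d.png',cv2.resize(a,None,fx=3.15,fy=3.15,interpolation=cv2.INTER_CUBIC)[:,:,::-1])
E
```

```text
(no output)
```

View pics/d.png

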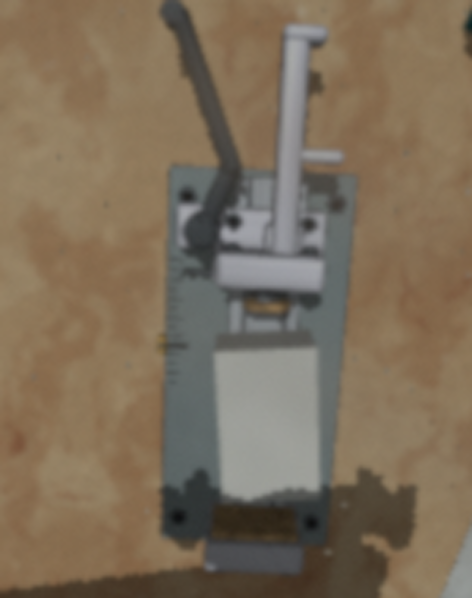

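```bash
cat >> h.py <<'E'
from scipy.optimize import least_squares
def fit(c,P,U,x0,th0):
    T=np.array(c['extrinsics'])
    def f(v):
        w=np.array(P)@R.from_euler('z',v[2],degrees=True).as_matrix().T+[v[0],v[1],0]
        q=(w-T[:3,3])@T[:3,:3]
        return (np.c_[c['fx']*q[:,0]/q[:,2]+c['cx'],c['fy']*q[:,1]/q[:,2]+c['cy']]-U).ravel()
    r=least_squares(f,[*x0,th0],x_scale=[1,1,.5]); return r.x,np.round(r.fun.reshape(-1,2),1)
E
python3 - <<'E'
from h import *
c=camera_model('wrist')
def px(l): return np.array(l)/3.15+[180,50]
v,e=fit(c,[(-52,129,8),(44,129,8),(-52,-77,8),(-46,37,8),(-25,77,72),(25,77,72)],px([(172,165),(357,175),(163,537),(178,345),(217,290),(323,288)]),(560,-10),17)
print('rest',v,e)
m,e=fit(c,[(-24,38,68),(24,38,68),(24,-38,68),(-24,-38,68)],px([(215,350),(318,347),(322,492),(222,502)]),(590,-53),17)
print('mould',m,e)
Rz=R.from_euler('z',v[2],degrees=True).as_matrix()
print('mould in rest',Rz.T@[m[0]-v[0],m[1]-v[1],0])
E
```

```text
rest [594.29955026 -69.11602885  14.91069235] [[-1.  -0.3]
 [ 0.7 -0.8]
 [-0.   0.6]
 [-0.3 -0.1]
 [-0.4 -0.6]
 [ 1.   1.5]]
mould [593.88133573 -56.63703741  20.24844746] [[-0.1 -0.1]
 [-0.2 -0.8]
 [-0.3  1.3]
 [ 0.6 -0.4]]
mould in rest [ 2.80687591 12.16641189  0.        ]
```

Request:
servo_tool:
  increments:
    - [[-0.02,0.005,0.06,0,0,2,100],[-0.042,0.01,0.12,0,0,2,100],[-0.042,0.01,0.126,0,0,2,100],[-0.042,0.01,0.126,0,0,2,100]]

```text
time: 3.98
ee_pos: [591.2, -57.7, 200.4]
orientation: [180.0, -0.1, 105.2]
wrist_force: [-0.0, -0.1, 0.6]
finger_gap: 1.002
grip_force: 0.0
```

```bash
python3 - <<'E'
from h import *
import json
s=observe();print(s['time'],s['ee_pos'],s['orientation'],s['qpos'])
c=camera_model('wrist')
a=snap('wrist');np.save('e.npy',a)
json.dump({k:np.array(v).tolist() for k,v in c.items()},open('e.json','w'))
cv2.imwrite('pics/e.png',cv2.resize(a[0:330,150:370],None,fx=1.8,fy=1.8,interpolation=cv2.INTER_CUBIC)[:,:,::-1])
E
```

```text
3.975 [591.1853845  -57.70673656 200.42741509] [ 1.79978484e+02 -5.11393251e-02  1.05241313e+02] [ 21.37842298  28.87091366 -27.87099869 110.12654927  18.40943275
  45.38209582  -1.38469691]
```

View pics/e.png

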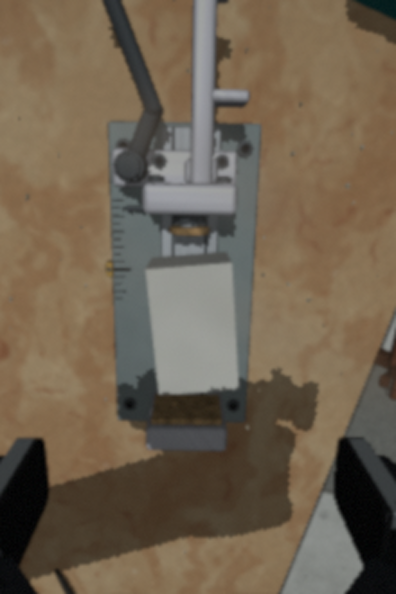

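```bash
python3 - <<'E'
from h import *
import json
c={k:np.array(v) for k,v in json.load(open('e.json')).items()}
def px(l): return np.array(l)/1.8+[150,0]
v,e=fit(c,[(-52,129,8),(44,129,8),(-52,-77,8),(44,-77,8),(-46,37,8),(-25,77,72),(25,77,72)],px([(109,122),(260,122),(118,419),(245,421),(120,269),(144,213),(236,213)]),(590,-60),17)
print('rest',v,e)
m,e=fit(c,[(-24,38,68),(24,38,68),(24,-38,68),(-24,-38,68)],px([(147,269),(232,263),(239,390),(157,395)]),(590,-53),17)
print('mould',m,e)
Rz=R.from_euler('z',v[2],degrees=True).as_matrix()
print('mould in rest',Rz.T@[m[0]-v[0],m[1]-v[1],0])
print('pin',[ (Rz@[-32,101,0]+[v[0],v[1],0]), proj('wrist',Rz@[-32,101,60]+[v[0],v[1],0]),px([(131,163)])])
E
```

```text
rest [592.16400289 -71.04608472  14.60968905] [[-1.4 -1.4]
 [ 1.1 -0.2]
 [-0.2  1. ]
 [ 0.7  0.7]
 [ 0.5 -0.4]
 [-1.   0.1]
 [ 0.5  0.8]]
mould [592.56813003 -59.73897712  19.17463062] [[-0.5  0. ]
 [ 0.4  0.1]
 [-0.6 -0.1]
 [ 0.6 -0.1]]
mould in rest [ 3.24308598 10.83957537  0.        ]
pin [array([535.72314094,  18.61677884,   0.        ]), array([221.3,  92. ]), array([[222.77777778,  90.55555556]])]
```

Request:
servo_tool:
  increments:
    - [[-0.0017,0.0011,0.06,0,0,-4,100],[-0.0017,0.0011,0.11,0,0,-4,100],[-0.0017,0.0011,0.145,0,0,-4,100],[-0.0017,0.0011,0.172,0,0,-4,100],[-0.0017,0.0011,0.172,0,0,-4,100],[-0.0017,0.0011,0.172,0,0,-4,100]]

```text
time: 4.78
ee_pos: [594.5, -59.3, 30.3]
orientation: [179.8, 0.1, 109.2]
wrist_force: [-0.1, 0.3, 0.3]
finger_gap: 0.999
grip_force: 0.0
```

```bash
python3 - <<'E'
from h import *
s=observe();print(s['ee_pos'],s['orientation'],s['qpos'],s['wrist_force'])
E
```

```text
[594.5195634  -59.32452354  30.29984058] [1.79757226e+02 6.94062275e-02 1.09243460e+02] [ 15.2838577   42.30090475 -19.80706103 114.8638967   29.60741333
  27.45451964  -7.08940632] [-0.10328894  0.29909441  0.26112065]
```

Request:
servo_tool:
  increments:
    - [[0,0,0,0,0,0,40],[0,0,0,0,0,0,40],[0,0,0,0,0,0,40],[0,0,0,0,0,0,40],[0,0,0,0,0,0,40],[0,0,0,0,0,0,40]]
  force: 40

```text
time: 5.52
ee_pos: [593.3, -60.1, 29.1]
orientation: [179.9, 0.1, 109.2]
wrist_force: [-1.3, -0.5, 6.9]
finger_gap: 0.557
grip_force: 42.2
```

Request:
servo_tool:
  increments:
    - [[0,0,-0.04,0,0,0,40],[0,0,-0.07,0,0,0,40],[0,0,-0.075,0,0,-10,40],[0,0,-0.075,0,0,-20,40],[0,0,-0.075,0,0,-20,40]]

```text
time: 6.15
ee_pos: [591.8, -60.5, 102.6]
orientation: [-180.0, -0.1, 129.1]
wrist_force: [-0.5, 0.2, -2.4]
finger_gap: 0.553
grip_force: 42.1
```

```bash
python3 - <<'E'
from h import *
s=observe();print(s['ee_pos'],s['orientation'],s['qpos'],s['wrist_force'],s['finger_gap'],s['grip_force'])
E
```

```text
[591.77244937 -60.50180272 102.58766871] [-1.79969936e+02 -5.40130724e-02  1.29055010e+02] [ 22.60590993  37.47660212 -30.05903074 113.39231474  30.33007982
  37.06250277  11.94849399] [-0.50103029  0.15739554 -2.37510413] 0.5533932879670486 42.086355353203544
```

Request:
servo_tool:
  increments:
    - [[0,0,0,0,0,-10,40],[0,0,0,0,0,-20,40],[0,0,0,0,0,-30,40],[0,0,0,0,0,-40,40],[0,0,0,0,0,-50,40],[0,0,0,0,0,-60,40],[0,0,0,0,0,-70,40],[0,0,0,0,0,-80,40],[0,0,0,0,0,-90,40],[0,0,0,0,0,-100,40]]

```text
time: 7.4
ee_pos: [591.8, -60.4, 102.2]
orientation: [179.9, -0.1, -130.7]
wrist_force: [0.3, 0.6, -2.6]
finger_gap: 0.555
grip_force: 42.0
```

Request:
servo_tool:
  increments:
    - [[0,0,0,0,0,-10,40],[0,0,0,0,0,-20,40],[0,0,0,0,0,-30,40],[0,0,0,0,0,-40,40],[0,0,0,0,0,-50,40],[0,0,0,0,0,-55.5,40],[0,0,0,0,0,-55.5,40],[0,0,0,0,0,-55.5,40]]

```text
time: 8.4
ee_pos: [592.1, -60.2, 102.5]
orientation: [179.9, -0.0, -75.4]
wrist_force: [-0.3, -1.4, -2.6]
finger_gap: 0.557
grip_force: 42.0
```

```bash
python3 - <<'E'
from h import *
s=observe();print(s['ee_pos'],s['orientation'],s['qpos'],s['wrist_force'],s['finger_gap'],s['grip_force'])
import json
c=camera_model('wrist')
a=snap('wrist');np.save('f.npy',a)
json.dump({k:np.array(v).tolist() for k,v in c.items()},open('f.json','w'))
cv2.imwrite('pics/f.png',cv2.resize(a,None,fx=1.5,fy=1.5,interpolation=cv2.INTER_CUBIC)[:,:,::-1])
E
```

```text
[592.11112026 -60.2219869  102.48032845] [ 1.79941063e+02 -5.46834499e-03 -7.54481987e+01] [ 43.01524985  52.16091987 -65.68547426 112.52382656  58.40141338
  57.68211223 142.88689941] [-0.29710608 -1.36691515 -2.56961689] 0.5566302355312536 42.04986345102043
```

View pics/f.png

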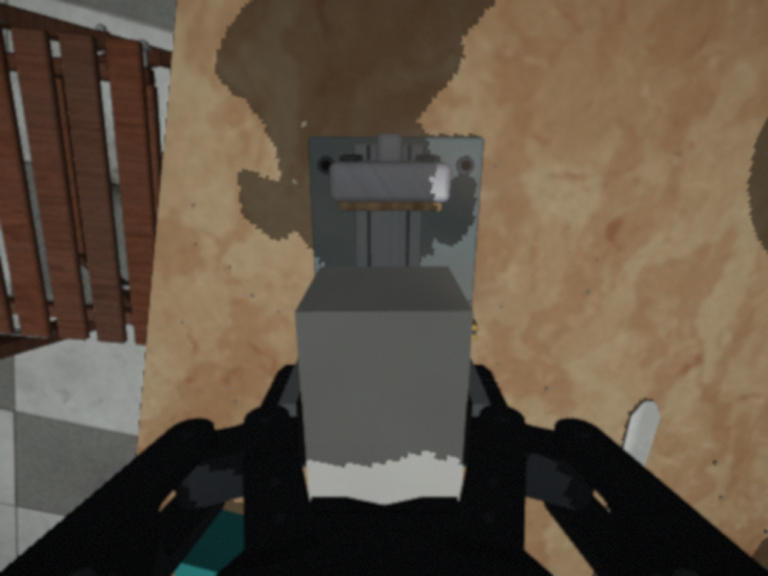

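```bash
python3 - <<'E'
from h import *
import json
c={k:np.array(v) for k,v in json.load(open('f.json')).items()}
px=lambda l:np.array(l)/1.5
for i in range(2):
    P=[(-52,-77,8),(44,-77,8),(-25,-57,72),(25,-57,72)][:4]
    U=px([(484,137),(309,137),(450,202),(330,202)])
    if i==0:P,U=P[:2],U[:2]
    v,e=fit(c,P,U,(592,-70),15);print('rest',v,e.tolist())
m,e=fit(c,[(-24,-38,141),(24,-38,141),(-24,-38,95),(24,-38,95)],px([(470,308),(298,311),(462,266),(318,268)]),(592,-60),15)
print('mould',m,e.tolist())
for th in (14.7,15.2):
  d=R.from_euler('z',th,degrees=True).as_matrix().T@[592-592.7,-60.2+70.5,0];print(d)
E
```

```text
rest [590.31671699 -70.91806791  14.63060883] [[1.2, 0.1], [-1.1, 0.1]]
rest [589.21472197 -66.60899992  14.84245018] [[0.4, 5.7], [-1.2, 6.1], [1.0, -4.7], [-0.4, -4.4]]
mould [589.60295099 -61.69193133  15.55484923] [[4.2, 0.7], [-0.2, 0.5], [-8.0, -0.9], [2.5, -0.8]]
[ 1.9366194  10.14048841  0.        ]
[ 2.02503699 10.12320232  0.        ]
```

Request:
servo_tool:
  increments:
    - [[0.0113,0.0029,0,0,0,0,40],[0.0113,0.0029,0.025,0,0,0,40],[0.0113,0.0029,0.05,0,0,0,40],[0.0113,0.0029,0.065,0,0,0,40],[0.0113,0.0029,0.0725,0,0,0,40],[0.0113,0.0029,0.0725,0,0,0,40],[0.0113,0.0029,0.0725,0,0,0,40]]

```text
time: 9.32
ee_pos: [593.0, -71.5, 31.1]
orientation: [-179.9, -0.0, -75.3]
wrist_force: [0.1, -0.7, -1.0]
finger_gap: 0.556
grip_force: 42.3
```

```bash
python3 - <<'E'
from h import *
s=observe();print(s['ee_pos'],s['orientation'],s['qpos'],s['wrist_force'],s['finger_gap'],s['grip_force'])
E
```

```text
[592.98135846 -71.52051125  31.09280461] [-1.79933128e+02 -6.23860587e-03 -7.52933597e+01] [ 41.39432529  57.05689975 -60.66634564 113.68023378  65.59349734
  53.44643527 139.41553819] [ 0.14350581 -0.69442864 -1.03547688] 0.5557423140011784 42.30969685938362
```

Request:
servo_tool:
  increments:
    - [[0,0,0.002,0,0,0,40],[0,0,0.002,0,0,0,40]]

```text
time: 9.57
ee_pos: [593.0, -71.6, 29.2]
orientation: [-179.9, -0.0, -75.3]
wrist_force: [-0.5, -1.0, 3.7]
finger_gap: 0.563
grip_force: 42.5
```

Contact with the rail, so I'll release and rise.

Request:
servo_tool:
  increments:
    - [[0,0,0,0,0,0,90],[0,0,0,0,0,0,90],[0,0,0,0,0,0,90],[0,0,0,0,0,0,90],[0,0,-0.05,0,0,0,90],[0,0,-0.11,0,0,0,90],[0,0,-0.17,0,0,0,90],[0,0,-0.17,0,0,0,90]]

```text
time: 10.58
ee_pos: [595.7, -70.1, 203.9]
orientation: [-179.4, -0.1, -75.3]
wrist_force: [0.5, 1.4, -0.1]
finger_gap: 0.903
grip_force: 0.0
```

```bash
python3 - <<'E'
from h import *
import json
s=observe();print(s['ee_pos'],s['orientation'],s['qpos'],s['wrist_force'],s['finger_gap'],s['grip_force'])
E
```

```text
[595.70134419 -70.09212687 203.94462325] [-1.79439360e+02 -1.41603975e-01 -7.52829325e+01] [ 46.9753589   44.64069513 -70.33713032 108.65893927  48.30936826
  62.72381438 151.6240728 ] [ 0.48074607  1.39047057 -0.10621451] 0.9027817675995723 0.0
```

Request:
servo_tool:
  increments:
    - [[0,0,0,0,0,10,100],[0,0,0,0,0,20,100],[0,0,0,0,0,30,100],[0,0,0,0,0,40,100],[0,0,0,0,0,50,100],[0,0,0,0,0,60,100],[0,0,0,0,0,70,100],[0,0,0,0,0,80,100],[0,0,0,0,0,90,100],[0,0,0,0,0,100,100]]

```text
time: 11.82
ee_pos: [591.6, -71.9, 197.2]
orientation: [180.0, -0.1, -175.6]
wrist_force: [-0.2, -0.5, -0.1]
finger_gap: 1.001
grip_force: 0.0
```

Request:
servo_tool:
  increments:
    - [[0,0,0,0,0,10,100],[0,0,0,0,0,20,100],[0,0,0,0,0,30,100],[0,0,0,0,0,40,100],[0,0,0,0,0,50,100],[0,0,0,0,0,60,100],[0,0,0,0,0,70,100],[0,0,0,0,0,80,100],[0,0,0,0,0,80,100]]

```text
time: 12.95
ee_pos: [591.7, -71.6, 197.5]
orientation: [-179.9, 0.0, 104.8]
wrist_force: [-0.1, -0.4, -0.6]
finger_gap: 1.0
grip_force: 0.0
```

```bash
python3 - <<'E'
from h import *
import json
s=observe();print(s['time'],s['ee_pos'],s['orientation'],s['qpos'])
c=camera_model('wrist')
a=snap('wrist');np.save('g.npy',a)
json.dump({k:np.array(v).tolist() for k,v in c.items()},open('g.json','w'))
cv2.imwrite('pics/g.png',cv2.resize(a[0:320,130:350],None,fx=1.87,fy=1.87,interpolation=cv2.INTER_CUBIC)[:,:,::-1])
E
```

```text
12.95 [591.70483563 -71.61384278 197.49673674] [-1.79888443e+02  8.59210556e-03  1.04848507e+02] [ 20.50836166  28.785176   -24.87714379 110.02593644  16.74687833
  44.83052338   1.17159203]
```

View pics/g.png

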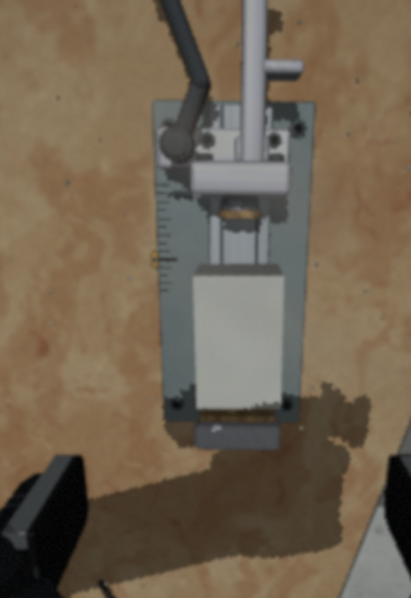

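```bash
python3 - <<'E'
from h import *
import json
c={k:np.array(v) for k,v in json.load(open('g.json')).items()}
def px(l): return np.array(l)/1.87+[130,0]
v,e=fit(c,[(-52,129,8),(44,129,8),(-52,-77,8),(-46,37,8),(-25,77,72),(25,77,72)],px([(154,102),(314,102),(165,421),(166,260),(192,194),(288,194)]),(590,-60),17)
print('rest',v,e.tolist())
m,e=fit(c,[(-24,38,68),(24,38,68),(24,-38,68),(-24,-38,68)],px([(194,277),(283,276),(281,408),(198,409)]),(590,-53),17)
print('mould',m,e.tolist())
T=c['extrinsics']
def pr(p,v=(591.8,-70.9,14.65)):
    w=R.from_euler('z',v[2],degrees=True).as_matrix()@p+[v[0],v[1],0]
    q=T[:3,:3].T@(w-T[:3,3]);return np.round((np.array([c['fx']*q[0]/q[2]+c['cx'],c['fy']*q[1]/q[2]+c['cy']])-[130,0])*1.87)
print('lug outer tip',pr([30,139,62]),'bar back at lug',pr([12,139,62]),'bar front y105',pr([0,105,62]))
Rz=R.from_euler('z',v[2],degrees=True).as_matrix()
print('mould in rest',Rz.T@[m[0]-v[0],m[1]-v[1],0])
E
```

```text
rest [592.49229837 -71.7579542   14.67563112] [[-1.7, -1.2], [1.1, -0.8], [-0.3, 0.9], [0.5, -0.2], [-1.2, 0.6], [1.5, 0.9]]
mould [592.7844472  -73.37691807  15.52424061] [[-0.6, -0.2], [0.5, -0.1], [0.3, 0.3], [-0.2, 0.1]]
lug outer tip [304.  56.] bar back at lug [266.  56.] bar front y105 [240. 134.]
mould in rest [-0.12754123 -1.64016103  0.        ]
```

Request:
servo_tool:
  increments:
    - [[0.05,-0.006,0.02,0,0,0,100],[0.1,-0.012,0.04,0,0,0,100],[0.145,-0.0171,0.067,0,0,0,100],[0.1575,-0.0171,0.067,0,0,0,100],[0.1575,-0.0171,0.067,0,0,0,100],[0.1575,-0.0171,0.067,0,0,0,100]]

```text
time: 13.75
ee_pos: [537.2, 74.4, 131.9]
orientation: [179.9, 0.1, 104.6]
wrist_force: [0.3, 0.2, -0.1]
finger_gap: 1.001
grip_force: 0.0
```

```bash
python3 - <<'E'
from h import *
import json
s=observe();print(s['time'],s['ee_pos'],s['orientation'],s['qpos'])
c=camera_model('wrist')
a=snap('wrist');np.save('i.npy',a)
json.dump({k:np.array(v).tolist() for k,v in c.items()},open('i.json','w'))
cv2.imwrite('pics/i.png',cv2.resize(a,None,fx=1.5,fy=1.5,interpolation=cv2.INTER_CUBIC)[:,:,::-1])
E
```

```text
13.75 [537.23649212  74.4373701  131.88568155] [1.79927233e+02 6.79035629e-02 1.04585128e+02] [  3.82445944  30.4763237  -22.34937052 119.50705615  20.54212778
  33.57278802 -18.42628291]
```

View pics/i.png

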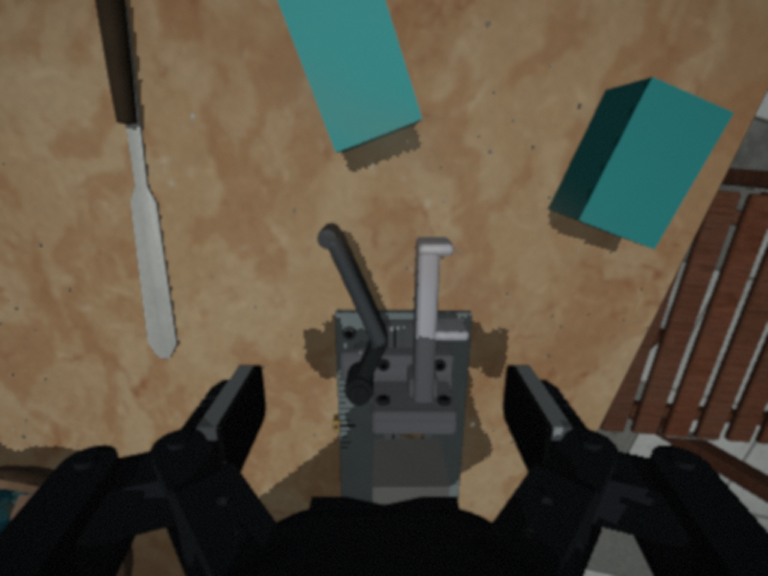

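```bash
python3 - <<'E'
from h import *
import json
c={k:np.array(v) for k,v in json.load(open('i.json')).items()}
T=c['extrinsics']
def pr(p,v=(592.1,-72.0,14.67)):
    w=R.from_euler('z',v[2],degrees=True).as_matrix()@p+[v[0],v[1],0]
    q=T[:3,:3].T@(w-T[:3,3]);return np.round((np.array([c['fx']*q[0]/q[2]+c['cx'],c['fy']*q[1]/q[2]+c['cy']]))*1.5)
for n,p in dict(lugtip=[30,139,62],flare=[12,182,62],plateL=[-52,129,8],plateR=[44,129,8],mark=[-46,37,8],barfront=[0,165,62],barback=[12,165,62],postL=[-25,93,72],postR=[25,93,72]).items(): print(n,pr(p))
v,e=fit(c,[(-52,129,8),(44,129,8),(-46,37,8),(30,139,62)],np.array([(335,311),(470,311),(345,426),(468,331)])/1.5,(592,-72),14.7)
print(v,e.tolist())
Rz=R.from_euler('z',14.67,degrees=True).as_matrix()
s=observe()
print('tcp in rest',Rz.T@(s['ee_pos']-[592.1,-72,0]))
print('knob',Rz.T@(ray('wrist',(330/1.5,238/1.5),62,c)-[592.1,-72,0]),'bladebend',Rz.T@(ray('wrist',(378/1.5,330/1.5),62,c)-[592.1,-72,0]))
E
```

```text
lugtip [468. 333.]
flare [439. 258.]
plateL [333. 313.]
plateR [472. 313.]
mark [346. 426.]
barfront [415. 288.]
barback [438. 288.]
postL [370. 414.]
postR [457. 414.]
[591.69079131 -70.98775496  14.65491067] [[-1.4, 0.5], [1.4, 0.5], [0.3, -0.9], [-0.1, -0.1]]
tcp in rest [-16.06085514 155.38116688 131.8980767 ]
knob [-44.94813852 192.62360941  62.        ] bladebend [-20.26557734 140.58688019  62.        ]
```

Request:
servo_tool:
  increments:
    - [[0.0025,0.002,0.04,0,0,0,100],[0.0025,0.002,0.075,0,0,0,100],[0.0025,0.002,0.103,0,0,0,100],[0.0025,0.002,0.103,0,0,0,100],[0.0025,0.002,0.103,0,0,0,100],[0.0025,0.002,0.103,0,0,0,74],[0.0025,0.002,0.103,0,0,0,74],[0.0025,0.002,0.103,0,0,0,74],[0.0025,0.002,0.103,0,0,0,74]]
  force: 60

```text
time: 14.92
ee_pos: [537.3, 79.3, 28.6]
orientation: [180.0, -0.0, 104.7]
wrist_force: [0.7, -0.4, -0.4]
finger_gap: 0.74
grip_force: 0.0
```

```bash
cat >> h.py <<'E'
def st():
    Rz=R.from_euler('z',14.67,degrees=True).as_matrix()
    s=observe();print(s['time'],'rest',np.round(Rz.T@(s['ee_pos']-[592,-71.6,0]),1),'F',np.round(Rz.T@s['wrist_force'],1),s['orientation'].round(1),s['finger_gap'],s['grip_force'])
E
python3 -c "
from h import *
st()
snap('wrist','j.png',scale=1.5)"
```

```text
14.925 rest [-14.7 159.8  28.6] F [ 0.6 -0.6 -0.4] [180.   -0.  104.7] 0.7397145985595485 0.0
```

View pics/j.png

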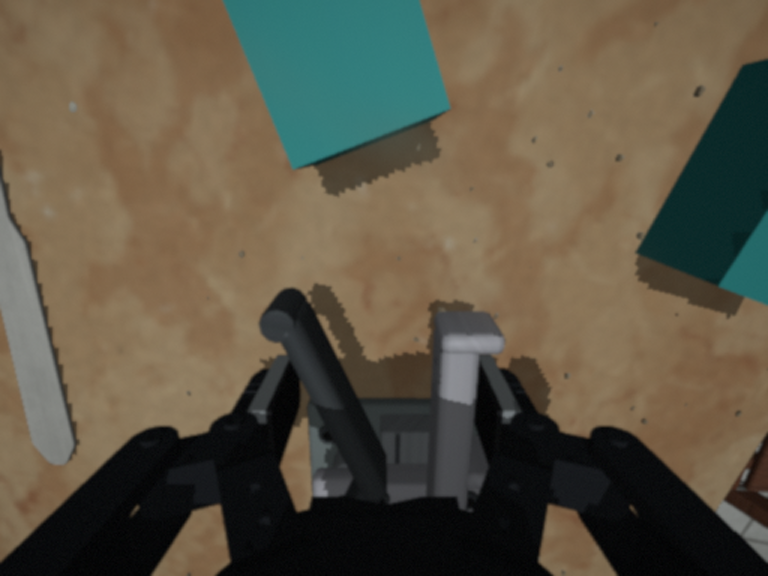

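Request:
servo_tool:
  increments:
    - [[-0.004,0,0,0,0,0,74],[-0.008,0,0,0,0,0,74],[-0.008,0,0,0,0,0,74]]

```text
time: 15.35
ee_pos: [539.4, 70.7, 28.3]
orientation: [-180.0, 0.0, 104.6]
wrist_force: [-0.6, 0.1, -0.4]
finger_gap: 0.736
grip_force: 0.0
```

```bash
python3 -c "
from h import *
st()"
```

```text
15.35 rest [-14.9 151.   28.3] F [-0.6  0.3 -0.4] [-180.     0.   104.6] 0.7363187133028419 0.0
```

Request:
servo_tool:
  increments:
    - [[-0.002,0,0,0,0,0,74],[-0.002,0,0,0,0,0,74]]

```text
time: 15.6
ee_pos: [539.7, 69.8, 28.3]
orientation: [180.0, -0.0, 104.7]
wrist_force: [-0.2, 0.9, -0.7]
finger_gap: 0.739
grip_force: 0.3
```

```bash
python3 -c "
from h import *
st()"
```

```text
15.6 rest [-14.8 150.   28.3] F [ 0.1  1.  -0.7] [180.   -0.  104.7] 0.7385869247068771 0.32897064462304115
```

Request:
servo_tool:
  increments:
    - [[-0.002,0,0,0,0,0,74],[-0.002,0,0,0,0,0,74]]

```text
time: 15.85
ee_pos: [540.0, 68.7, 28.4]
orientation: [180.0, -0.1, 104.8]
wrist_force: [-1.9, 4.0, -0.5]
finger_gap: 0.739
grip_force: 1.8
```

```bash
python3 -c "
from h import *
st()"
```

```text
15.85 rest [-14.7 148.9  28.4] F [-0.8  4.4 -0.5] [ 1.800e+02 -1.000e-01  1.048e+02] 0.7385997209972304 1.8335479125380516
```

Request:
servo_tool:
  increments:
    - [[-0.005,0,0,0,0,0,74],[-0.01,0,0,0,0,0,74],[-0.015,0,0,0,0,0,74],[-0.02,0,0,0,0,0,74],[-0.025,0,0,0,0,0,74],[-0.03,0,0,0,0,0,74],[-0.034,0,0,0,0,0,74],[-0.036,0,0,0,0,0,74],[-0.036,0,0,0,0,0,74]]

```text
time: 16.98
ee_pos: [548.9, 33.8, 28.3]
orientation: [-180.0, -0.1, 104.8]
wrist_force: [-2.6, 5.2, 0.6]
finger_gap: 0.74
grip_force: 3.4
```

```bash
python3 -c "
from h import *
st()"
```

```text
16.975 rest [-15.  112.8  28.3] F [-1.2  5.6  0.6] [-1.800e+02 -1.000e-01  1.048e+02] 0.740194753472616 3.357507437467575
```

Request:
servo_tool:
  increments:
    - [[-0.002,0,0,0,0,0,74],[-0.004,0,0,0,0,0,74],[-0.004,0,0,0,0,0,74]]

```text
time: 17.35
ee_pos: [549.6, 31.0, 28.4]
orientation: [-180.0, -0.1, 104.9]
wrist_force: [-3.7, 8.8, 0.7]
finger_gap: 0.739
grip_force: 4.3
```

```bash
python3 -c "
from h import *
st()
for k in ['scene']:
  print(k,proj(k,[548,-24,10]))
a=snap('scene');cv2.imwrite('pics/k.png',cv2.resize(a[150:250,180:330],None,fx=5,fy=5,interpolation=cv2.INTER_CUBIC)[:,:,::-1])"
```

```text
17.35 rest [-15.  110.   28.4] F [-1.3  9.4  0.7] [-1.800e+02 -1.000e-01  1.049e+02] 0.7385769516768123 4.254219084978104
scene [265. 202.]
```

View pics/k.png

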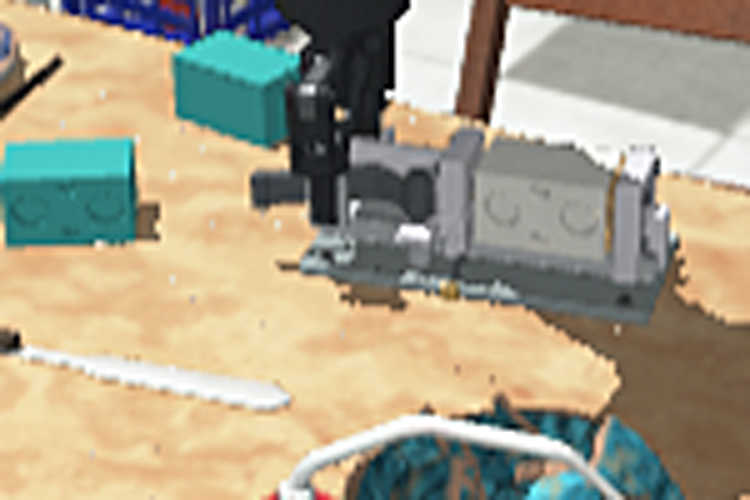

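Hollows face the front, the mould is against the fixed pad, and the pointer (about 455,268) stands over the brass tag (450,290). Next I'll close in stages.

Request:
servo_tool:
  increments:
    - [[0,0.002,0,0,0,0,62],[0,0.004,0,0,0,0,56],[-0.0005,0.006,0,0,0,0,50],[-0.0005,0.006,0,0,0,0,50]]
  force: 60

```text
time: 17.9
ee_pos: [556.8, 32.8, 29.6]
orientation: [179.8, -0.1, 104.9]
wrist_force: [-4.9, 7.4, 9.9]
finger_gap: 0.499
grip_force: 7.0
```

```bash
python3 -c "
from h import *
st()"
```

```text
17.9 rest [ -7.6 109.9  29.6] F [-2.9  8.4  9.9] [ 1.798e+02 -1.000e-01  1.049e+02] 0.49852112938818616 6.9525312865152955
```

Request:
servo_tool:
  increments:
    - [[-0.0005,0.002,-0.001,0,0,0,45],[-0.001,0.004,-0.002,0,0,0,40],[-0.001,0.004,-0.002,0,0,0,40]]

```text
time: 18.27
ee_pos: [560.9, 33.6, 30.7]
orientation: [179.8, -0.2, 104.9]
wrist_force: [-1.3, 9.1, 1.2]
finger_gap: 0.4
grip_force: 11.5
```

```bash
python3 -c "
from h import *
st()"
```

```text
18.275 rest [ -3.4 109.7  30.7] F [1.1 9.1 1.2] [179.8  -0.2 104.9] 0.4002609824987115 11.451323863584548
```

Request:
servo_tool:
  increments:
    - [[-0.0005,0.0015,0,0,0,0,35],[-0.001,0.003,-0.0005,0,0,0,31],[-0.0015,0.003,-0.0005,0,0,0,26],[-0.0015,0.003,-0.0005,0,0,0,24],[-0.0015,0.003,-0.0005,0,0,0,24]]

```text
time: 18.9
ee_pos: [565.1, 35.3, 31.5]
orientation: [179.7, -0.4, 105.1]
wrist_force: [-2.8, 12.5, 2.7]
finger_gap: 0.283
grip_force: 62.0
```

```bash
python3 -c "
from h import *
st()"
```

```text
18.9 rest [  1.1 110.2  31.5] F [ 0.4 12.8  2.7] [179.7  -0.4 105.1] 0.2826565112025754 61.999250650405884
```

Request:
servo_tool:
  increments:
    - [[0,0,0,0,0,0,24],[0,0,0,0,0,0,24],[0,0,0,0,0,0,24],[0,0,0,0,0,0,24]]

```text
time: 19.4
ee_pos: [565.1, 35.3, 31.5]
orientation: [179.7, -0.3, 105.1]
wrist_force: [-1.1, 12.8, 1.2]
finger_gap: 0.289
grip_force: 62.0
```

```bash
python3 -c "
from h import *
st()
print(close_job())"
```

```text
19.4 rest [  1.1 110.2  31.5] F [ 2.2 12.6  1.2] [179.7  -0.3 105.1] 0.2888943001994862 62.00414568185806
the job is handed in; nothing more can be done
None
```

I handed the job in at 19.4 s, with no verdict returned: mould half turned, hollows to the front and against the fixed pad; leg about 39 mm in (mark 40), worked out from arm position; lever judged shut from a 24 mm finger gap (no picture after the squeeze); grip held at 62 N.

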